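# Drive a stuck slug out of a pipe stub with a drift

## Robot

A 6-joint arm with a two-finger parallel gripper is mounted at the origin on a cart in front of the work surface, level with it; the furniture and walls round the work are solid. World frame = base frame: x ahead of the robot, y to its left, z up, the work surface at z = 0. Lengths are in m, angles in rad, forces in N, time in s.
With the tool pointing down it reaches from about 0.35 to 0.925 m from the base axis. Payload 6.4 kg.
Tool frame: the origin (TCP) lies midway between the tips of the shut fingers; the grasp point (between the pads) lies 19 mm behind it (robot.pinch_z is the distance from the TCP to the grasp point, in m); z points along the fingers, y is the line along which they close (so a half turn about z gives the same grasp; the last joint's range is limited). The gripper opens to 94 mm and grips with 3 to 60 N. Pads are 16 mm wide; open, the fingers measure 119 mm over their backs; the gripper's body (75 mm by 177 mm) begins 78 mm behind the grasp point.
Start: joints at [-1.414, 0.245, 1.558, -0, 1.339, -0.174], TCP at [0.211, -0.615, 0.205] pointing down, gripper open.
Joint ranges: [-3.13, 3.13], [-1.02, 2.26], [0.13, 2.54], [-0.95, 4.09], [0.21, 2.88], [-2.74, 2.74]. Speed limits (rad/s): [2.57, 2.57, 3.14, 3.14, 3.14, 3.14].

## Interface

Orientations are given as a unit quaternion [x, y, z, w].
In Python, from plant import robot gives the robot as it stands.
- The arm moves only by the tool servo_tool, never from a script. Its argument "rows" is a list of rows, each a list of 3 entries, a list of its own where there are three numbers: the opening, from -1 (shut) to 1 (fully open), so that 0 is half open, then the shift along the world's x, y, z in m, then the turn, a rotation vector about the world's x, y, z in rad. A call has 1 to 5 rows; each row shifts and turns the commanded pose from where the row before left it; what a row does not reach is not made up. A row lasts 1/12 s, in which the tool goes at most 41.7 mm and 7.16 degrees, less where a joint would pass 70% of its speed; a pose out of reach is approached as far as the arm can. A call with a gripper value outside its range is refused whole. The fingers move at their own pace and stop on an object; "newtons" is the grip in N (left out, the last holds). Time passes only in rows, so rows that do not move let the fingers close. It gives the time, the measured TCP pose, the force, the opening and the grip force at its end, in the units of the state.
- robot.get_state(): the state, without advancing time (a new reading comes with each control period).
- robot.snapshot(name): name is "side" or "top" or "wrist"; returns (picture, depth): 480x640x3 uint8, red, green, blue; 480x640 float32, m along the optical axis (not along the pixel's ray), 0 where there is no reading.
- robot.camera_model(name): a dict with "mtx" (3x3 intrinsics, pixels), "extrinsics" (4x4, takes a point from world to camera coordinates). Camera axes: x right, y down, z forward; pixel columns grow to the right and rows downward; lengths in m; the calibration is good to about 2 mm. The wrist camera is an equidistant fisheye: a pixel r from the principal point sees the ray r / f radians off the axis. A picture is of the moment at which its call begins: read the wrist's pose just before it. camera_model takes no time and is no camera call; for the wrist camera it gives the pose at the moment of the call.
- robot.job_done(): hands the job in; it is judged then, once.
The state is a dict: "time": time; "q": joint angles; "dq": joint speeds; "effort": joint torques, N m; "eef_pos": TCP position; "orientation": TCP orientation; "force": force on the tool from outside, world axes, zero at the start; "torque": the same for the moment, N m; "opening": finger opening in m; "finger_force": force on a finger pad.
Only numpy, scipy, OpenCV 4.12 (cv2) and the standard library are available. Lean on these libraries where they do the work, as an engineer would, in place of code of your own. Each camera call takes 0.05 s, during which the arm holds its last target. There are 200 camera calls.

## Task

A steel slug is stuck in the bore of the short pipe stub that stands on the little knock-out stand. Take the square-handled drift out of its wooden block, feel its tip into the top of the bore and push it through, firmly but without leaning on the stub, until the slug drops into the tray underneath. Then draw the drift out, leaving the stub standing on the stand, and stand the drift back in its block; leave everything else where it is.

Things in the scene. Friction and masses are not known exactly. Their poses are not given: they have to be found in the camera images.
- stand: Dark steel knock-out stand, fixed, 100 (x) x 82 (y) x 90 mm, origin at the centre of its underside, z up. On its top, 75 mm up, is an oblong pocket 63 mm long along the stand's x and 40.8 mm wide, walls 15 mm high; in it the pipe stub stands upright. This top rides on rubber mounts (8 N/mm). A downward push of over about 25 N is too much.
- pocket (a point): Middle of the pocket's floor, stand's axes. The stub (loose steel tube, outer diameter 40, bore 21, length 60 mm, 0.42 kg; flat rim 60 mm above this point) is not tracked itself: its axis is within 1 mm of the pocket's y = 0 line, but anywhere from -10.5 to +10.5 mm along its x. A side push of a few newtons slides it along the pocket.
- slot (a point): Middle of the slot through the pocket's floor (42 mm along x, 22 wide). The stuck slug (dark steel, diameter 18, length 25 mm, 50 g) has its top 8 to 20 mm below the stub's rim. Two sprung strips in the bore, 17 mm apart when empty, grip it: it takes about 7 to 16 N to slide it, down to the bore's lower end, where it falls through the slot.
- tray: Shallow aluminium tray, fixed, 72 x 100 x 16 mm with 3 mm walls, under the stand's slot; origin at the centre of its underside. The slug falls into it.
- drift_handle (a point): Middle of the square handle of the drift (22 x 22 mm, 55 mm tall), z along the drift away from its tip, x and y square to the handle's faces. The drift is a steel punch, 250 g: below the handle a round shaft of diameter 16 and length 85 mm, its end bevelled to 14 mm over the last 1.5 mm. The tip lies 112.5 mm below this point, and the handle's lower face 27.5 mm below it. At the start it stands upright in its block.
- drift_tip (a point): Centre of the flat tip of the drift, z up along the drift.
- block: Wooden block, fixed, 60 x 60 x 50 mm, origin at the centre of its underside, with one blind upright hole in the middle of its top, diameter 20 mm, 45 mm deep (its floor is 5 mm above the underside), in which the drift stands.
- punch: Bystander: centre punch, 11 x 111 mm, lying flat along its own y in front of the stand.
- nozzle_tin: Bystander: round tin, diameter 70, height 52 mm, origin at the centre of its underside.
- tube_offcut: Bystander: rusty square tube offcut, 30 x 60 x 30 mm, origin at the centre of its underside.
- nozzle: Bystander: copper nozzle sleeve standing on end, diameter 27, height 58 mm, origin at the centre of its underside.
- bolt: Bystander: hex bolt standing on its head, 59 mm tall, origin at the centre of its underside.
There are look-alikes about, which are no part of the job. Of the things that look like the part that bears drift_handle, the smallest one is meant.

How it is judged:
On the way, in this order (a step that is already met when the one before it is completed fails the run):
1. the drift is lifted out of its block and brought tip down over the stand's pocket (x of drift_tip in the frame of stand between -0.022 and 0.022 m and y of drift_tip in the frame of stand between -0.01 and 0.01 m and z of drift_tip in the frame of stand above 0.115 m and angle between drift_tip's own z axis and vertical below 0.25 rad), for 0.1 s.
2. the drift's tip is pushed right through the stub, out below its lower end, and the slug lies in the tray (x of drift_tip in the frame of stand between -0.022 and 0.022 m and y of drift_tip in the frame of stand between -0.01 and 0.01 m and contact force between tray and anything else between 0.25 and 0.95 N and z of drift_tip in the frame of stand below 0.076 m), for 0.1 s.
At the end, for the whole second after the job is handed in: The slug lies in the tray (the tray bears 0.25 to 0.95 N), the stub alone still stands on the stand (the stand bears 3 to 6 N), and the drift stands at rest in its block: tip within 8 mm of the hole's axis and within 12 mm of the block's underside, leaning less than 0.2 rad (contact force between tray and anything else between 0.25 and 0.95 N and contact force between stand and anything else between 3 and 6 N and horizontal distance between drift_tip and block below 0.008 m and z of drift_tip in the frame of block below 0.012 m and angle between drift_tip's own z axis and vertical below 0.2 rad and linear speed of drift below 0.02 m/s); the robot touches nothing.
It fails at once if the stand bears more than 30 N (the stub's 4 N and a push of about 26 N) (contact force between stand and anything else above 30 N).
It fails at once if a bystander is moved more than 30 mm (distance of any of punch, nozzle_tin, tube_offcut, nozzle, bolt from where it was at the start of the episode above 0.03 m).
It also fails if it takes over 58 s, if anything falls off the work surface, if the arm or the gripper's body presses on something with over 40 N, if the wrist force passes 120 N, or if a joint passes its speed limit or range.

## Working session

There is one attempt and no reset: what is moved stays moved. The work goes in short steps, Python scripts to look and compute and a tool call to move; the robot and the scene stay as the last step left them, time stands still between calls to the robot, and variables do not carry over. Pictures are saved under pics/ and viewed, at most 10 in all, crops included, and the job is handed in when it is done.

Besides the shell and the picture viewer there is one more tool, called after "Request:" by a JSON object that holds its "method" and its "body", one argument or row to a line. servo_tool: Moves the arm, as the interface text tells. Its arguments: {"type":"object","properties":{"rows":{"type":"array","items":{"type":"array"}},"newtons":{"type":"number"}},"required":["rows"]}

```bash
mkdir -p pics; ls
python3 - <<'E'
from plant import robot
import cv2, numpy as np
for n in ("side","top"):
    p,d=robot.snapshot(n); cv2.imwrite(f"pics/{n}0.png",p[:,:,::-1]); np.savez(f"{n}0.npz",p=p,d=d)
    m=robot.camera_model(n); print(n,np.round(m["mtx"],1).tolist(),np.round(m["extrinsics"],3).tolist())
print(robot.get_state(), robot.pinch_z)
E
```

```text
pics
side [[619.5, 0.0, 310.1], [0.0, 619.5, 237.5], [0.0, 0.0, 1.0]] [[-0.998, -0.07, -0.006, 0.576], [-0.031, 0.522, -0.852, 0.021], [0.063, -0.85, -0.523, 1.531], [0.0, 0.0, 0.0, 1.0]]
top [[591.6, 0.0, 314.4], [0.0, 591.6, 236.5], [0.0, 0.0, 1.0]] [[0.008, -1.0, -0.009, 0.178], [-0.988, -0.007, -0.155, 0.594], [0.155, 0.011, -0.988, 1.039], [0.0, 0.0, 0.0, 1.0]]
{'time': 0.1, 'q': array([-1.41407893e+00,  2.45755730e-01,  1.55887720e+00,  3.97399997e-06,
        1.33872347e+00, -1.74117021e-01]), 'dq': array([ 0.00164456, -0.00034328, -0.00283835, -0.0008526 ,  0.00019055,
       -0.00044269]), 'effort': array([ 8.65924267e-05, -4.16908765e+01, -3.15528023e+01,  6.86747767e-02,
        3.09770450e-02, -5.85532825e-05]), 'eef_pos': array([ 0.21105084, -0.61420658,  0.20445623]), 'orientation': array([ 9.86349434e-01,  1.64663341e-01,  9.60527381e-06, -8.81821069e-04]), 'force': array([ 0.54504421, -0.18190769, -0.0342518 ]), 'torque': array([-0.01078037, -0.02063363, -0.03945788]), 'finger_force': 0.0, 'opening': 0.09411405397715213} 0.0188
```

View pics/top0.png

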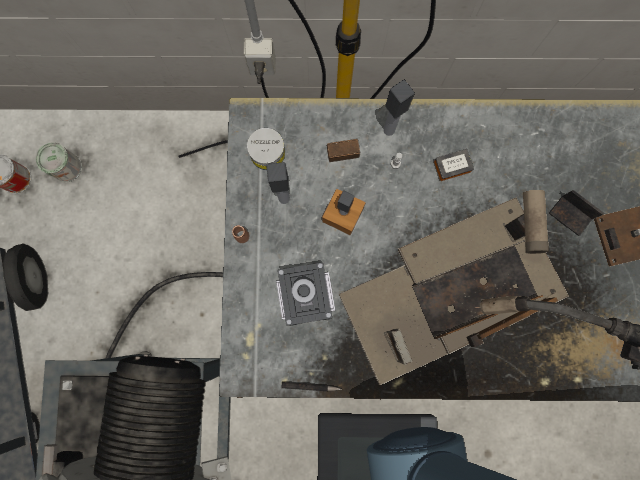

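View pics/side0.png

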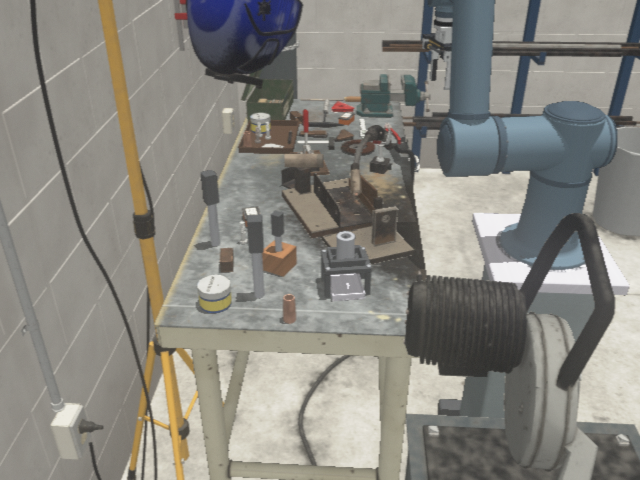

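The top view shows the stub in its stand at about (303,290). The block is at (344,211) with the drift's handle at (347,200), and taller look-alikes stand at (278,178) and (400,95). The side view confirms that the short drift is the one in the orange block (278,240).

```bash
cat > h.py <<'E'
import numpy as np, cv2
def cloud(d,m):
    K=m["mtx"];E=m["extrinsics"]; v,u=np.mgrid[:480,:640]
    c=np.stack([(u-K[0,2])/K[0,0]*d,(v-K[1,2])/K[1,1]*d,d],-1)
    w=(c-E[:3,3])@E[:3,:3]; w[d<=0]=np.nan
    return w
def rect(P):
    (c,s,a)=cv2.minAreaRect((P[:,:2]*1000).astype(np.float32)); return np.round(c,1),np.round(s,1),round(a,1)
E
python3 - <<'E'
from h import *
from plant import robot
for n,wins in (("top",dict(drift=(320,180,375,235),stand=(270,255,340,330),tall1=(260,155,295,200),tall2=(380,75,420,135),)),("side",dict(drift=(255,205,305,280),stand=(315,225,380,305),tall1=(243,200,270,305),tall2=(195,165,225,250)))):
    z=np.load(n+"0.npz"); W=cloud(z["d"],robot.camera_model(n))
    for k,(a,b,c,e) in wins.items():
        P=W[b:e,a:c].reshape(-1,3); P=P[np.isfinite(P[:,0])]
        print(n,k,"zmax",np.nanpercentile(P[:,2],99.5).round(4))
        for lo,hi in {"drift":[(.135,.155),(.095,.155),(.046,.056)],"stand":[(.128,.142),(.084,.096)],"tall1":[(.09,.3)],"tall2":[(.09,.3)]}[k]:
            Q=P[(P[:,2]>lo)&(P[:,2]<hi)]
            if len(Q)>5: print("  ",lo,len(Q),Q.mean(0).round(4),rect(Q))
E
```

```text
top drift zmax 0.147
   0.135 174 [0.6419 0.1286 0.1443] (array([642.6, 128.4]), array([21.6, 22.8]), 64.1)
   0.095 242 [0.6396 0.1293 0.1361] (array([642.6, 128.5]), array([21.9, 22.8]), 63.5)
   0.046 768 [0.6385 0.1292 0.0501] (array([642.7, 128.5]), array([59.8, 60.8]), 63.7)
top stand zmax 0.1364
   0.128 325 [0.4877 0.1987 0.1339] (array([487.8, 198.5]), array([37.9, 37.6]), 45.7)
   0.084 684 [0.4864 0.1985 0.0891] (array([484.7, 195.2]), array([81.2, 67. ]), 10.0)
top tall1 zmax 0.2002
   0.09 573 [0.6688 0.2413 0.1815] (array([673.8, 242.5]), array([32., 31.]), 7.9)
top tall2 zmax 0.2003
   0.09 756 [0.8061 0.0407 0.174 ] (array([811.5,  38.5]), array([31.6, 32.7]), 36.1)
side drift zmax 0.1993
   0.135 173 [0.6509 0.1893 0.1443] (array([654. , 192.7]), array([147.5,  25.6]), 77.9)
   0.095 489 [0.6506 0.1862 0.1255] (array([654.1, 192.1]), array([148.7,  27.2]), 77.4)
   0.046 391 [0.6409 0.1445 0.0514] (array([662.8, 175.5]), array([161.,  66.]), 64.8)
side stand zmax 0.1372
   0.128 185 [0.4862 0.2057 0.1344] (array([485.8, 203.3]), array([38.8, 41.8]), 13.0)
   0.084 384 [0.4851 0.2139 0.0899] (array([484.8, 203. ]), array([76.3, 69.2]), 10.1)
side tall1 zmax 0.2
   0.09 719 [0.6709 0.2573 0.1574] (array([672.3, 249. ]), array([31.2, 40.2]), 8.0)
side tall2 zmax 0.1997
   0.09 637 [0.8084 0.0515 0.1565] (array([809.2,  43.5]), array([36.1, 40.4]), 36.4)
```

Request:
{"method": "servo_tool", "body": {
  "rows": [
    [1, [0, 0, 0.035], [0, 0, 0]],
    [1, [0, 0, 0.035], [0, 0, 0]],
    [1, [0, 0, 0.035], [0, 0, 0]],
    [1, [0.006, 0.011, 0.035], [0, 0, 0.03]],
    [1, [0.018, 0.031, 0], [0, 0, 0.033]]
  ]
}}

```text
time: 0.52
eef_pos: [0.234, -0.5769, 0.3534]
orientation: [0.981, 0.194, -0.0, 0.006]
force: [1.7, -0.1, 1.4]
opening: 0.0938
finger_force: 0.0
```

Request:
{"method": "servo_tool", "body": {
  "rows": [
    [1, [0.018, 0.031, 0], [0, 0, 0.033]],
    [1, [0.018, 0.031, 0], [0, 0, 0.033]],
    [1, [0.018, 0.031, 0], [0, 0, 0.033]],
    [1, [0.018, 0.031, 0], [0, 0, 0.033]],
    [1, [0.018, 0.031, 0], [0, 0, 0.033]]
  ]
}}

```text
time: 0.93
eef_pos: [0.3256, -0.416, 0.345]
orientation: [0.961, 0.276, -0.0, -0.0]
force: [0.6, -1.0, 1.3]
opening: 0.0939
finger_force: 0.0
```

Request:
{"method": "servo_tool", "body": {
  "rows": [
    [1, [0.018, 0.031, 0], [0, 0, 0.033]],
    [1, [0.018, 0.031, 0], [0, 0, 0.033]],
    [1, [0.018, 0.031, 0], [0, 0, 0.033]],
    [1, [0.018, 0.031, 0], [0, 0, 0.033]],
    [1, [0.018, 0.031, 0], [0, 0, 0.033]]
  ]
}}

```text
time: 1.35
eef_pos: [0.4155, -0.261, 0.3451]
orientation: [0.935, 0.355, -0.0, -0.0]
force: [-0.4, -1.7, -0.1]
opening: 0.0941
finger_force: 0.0
```

Request:
{"method": "servo_tool", "body": {
  "rows": [
    [1, [0.018, 0.031, 0], [0, 0, 0.033]],
    [1, [0.018, 0.031, 0], [0, 0, 0.033]],
    [1, [0.018, 0.031, 0], [0, 0, 0.033]],
    [1, [0.018, 0.031, 0], [0, 0, 0.033]],
    [1, [0.018, 0.031, 0], [0, 0, 0.033]]
  ]
}}

```text
time: 1.77
eef_pos: [0.5055, -0.1059, 0.3451]
orientation: [0.903, 0.431, -0.0, -0.0]
force: [1.4, -0.8, -0.1]
opening: 0.0937
finger_force: 0.0
```

Request:
{"method": "servo_tool", "body": {
  "rows": [
    [1, [0.018, 0.031, 0], [0, 0, 0.033]],
    [1, [0.018, 0.031, 0], [0, 0, 0.033]],
    [1, [0.018, 0.031, 0], [0, 0, 0.033]],
    [1, [0.018, 0.031, 0], [0, 0, 0.033]],
    [1, [0.01, 0.016, 0], [0, 0, 0.033]]
  ]
}}

```text
time: 2.18
eef_pos: [0.5878, 0.0355, 0.3446]
orientation: [0.863, 0.505, -0.0, -0.001]
force: [0.9, -0.5, 0.5]
opening: 0.0939
finger_force: 0.0
```

Request:
{"method": "servo_tool", "body": {
  "rows": [
    [1, [0.018, 0.031, 0], [0, 0, 0.02]],
    [1, [0.018, 0.031, 0], [0, 0, 0.02]],
    [1, [0.018, 0.031, 0], [0, 0, 0.017]],
    [1, [0, 0, 0], [0, 0, 0]]
  ]
}}

```text
time: 2.52
eef_pos: [0.6422, 0.1299, 0.3435]
orientation: [0.848, 0.53, -0.0, -0.001]
force: [-0.3, 0.3, -0.8]
opening: 0.0942
finger_force: 0.0
```

Run:
```python
from plant import robot
import cv2, numpy as np
m=robot.camera_model("wrist"); p,d=robot.snapshot("wrist"); cv2.imwrite("pics/w1.png",p[:,:,::-1]); np.savez("w1.npz",p=p,d=d,**m)
print({k:np.round(v,3).tolist() if not isinstance(v,str) else v for k,v in m.items()}); s=robot.get_state(); print(s["eef_pos"],s["orientation"],s["force"],s["time"])
```

```text
{'mtx': [[371.648, 0.0, 319.107], [0.0, 371.648, 240.142], [0.0, 0.0, 1.0]], 'extrinsics': [[0.898, -0.44, -0.004, -0.519], [-0.42, -0.86, 0.29, 0.31], [-0.131, -0.259, -0.957, 0.643], [0.0, 0.0, 0.0, 1.0]]}
[0.64140256 0.12763983 0.34376034] [ 8.48732327e-01  5.28821272e-01 -1.02605868e-03 -6.68111930e-04] [ 0.2517126  -0.82824848  0.17867832] 2.5667
```

View pics/w1.png

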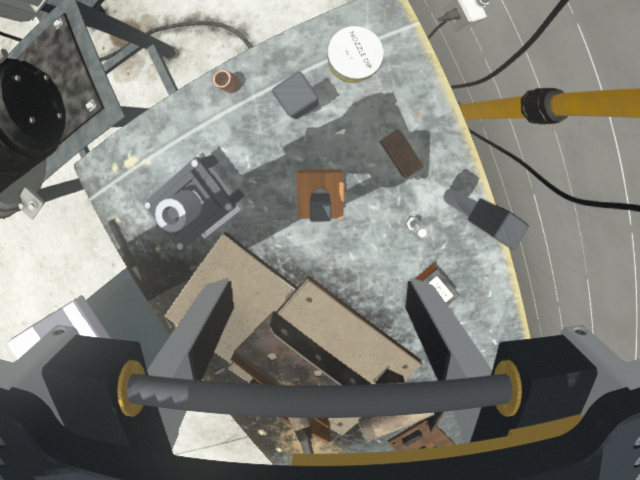

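The wrist view shows the drift handle upright in the orange block at about (320,203), centred between the fingers and square to them. The stub rim is at (170,213).

```bash
cat >> h.py <<'E'
def fish(d,m):
    K=m["mtx"];E=m["extrinsics"]; v,u=np.mgrid[:480,:640]
    x=(u-K[0,2])/K[0,0]; y=(v-K[1,2])/K[1,1]; r=np.hypot(x,y)+1e-9; s=np.tan(r)/r
    c=np.stack([x*s*d,y*s*d,d],-1); w=(c-E[:3,3])@E[:3,:3]; w[d<=0]=np.nan
    return w
def report(W,win,bands):
    a,b,c,e=win; P=W[b:e,a:c].reshape(-1,3); P=P[np.isfinite(P[:,0])]
    for lo,hi in bands:
        Q=P[(P[:,2]>lo)&(P[:,2]<hi)]
        if len(Q)>5: print("  ",lo,len(Q),Q.mean(0).round(4),np.percentile(Q[:,2],[5,95]).round(4),rect(Q))
E
python3 - <<'E'
from h import *
z=np.load("w1.npz"); W=fish(z["d"],z)
report(W,(290,160,350,225),[(.135,.155),(.046,.056)])
report(W,(140,145,245,250),[(.128,.142),(.084,.096)])
E
```

```text
0.135 430 [0.6436 0.1322 0.1455] [0.1408 0.1473] (array([643.4, 131.9]), array([21.9, 19.9]), 63.8)
   0.046 1572 [0.6451 0.1357 0.0511] [0.0495 0.0525] (array([643.1, 130.9]), array([60.6, 59.6]), 64.3)
   0.128 708 [0.4907 0.2013 0.1348] [0.1294 0.1369] (array([489.2, 201.3]), array([37.8, 39.6]), 55.2)
   0.084 1199 [0.4964 0.201  0.0903] [0.0864 0.0923] (array([487.4, 200.9]), array([77.1, 61.8]), 10.0)
```

Request:
{"method": "servo_tool", "body": {
  "rows": [
    [1, [0.001, 0.002, -0.036], [0, 0, 0]],
    [1, [0, 0, -0.036], [0, 0, 0]],
    [1, [0, 0, -0.036], [0, 0, 0]],
    [1, [0, 0, -0.036], [0, 0, 0]],
    [1, [0, 0, -0.036], [0, 0, 0]]
  ]
}}

```text
time: 2.98
eef_pos: [0.6414, 0.1262, 0.1639]
orientation: [0.85, 0.527, -0.0, 0.0]
force: [0.7, -0.8, 0.5]
opening: 0.094
finger_force: 0.0
```

Request:
{"method": "servo_tool", "body": {
  "rows": [
    [1, [0, 0, -0.033], [0, 0, 0]],
    [1, [0, 0, -0.03], [0, 0, 0]],
    [1, [0, 0, 0], [0, 0, 0]],
    [1, [0, 0, 0], [0, 0, 0]]
  ]
}}

```text
time: 3.32
eef_pos: [0.6406, 0.1264, 0.1011]
orientation: [0.85, 0.527, -0.002, -0.001]
force: [0.6, -0.3, -0.2]
opening: 0.094
finger_force: 0.0
```

Request:
{"method": "servo_tool", "body": {
  "rows": [
    [-1, [0, 0, 0], [0, 0, 0]],
    [-1, [0, 0, 0], [0, 0, 0]],
    [-1, [0, 0, 0], [0, 0, 0]],
    [-1, [0, 0, 0], [0, 0, 0]],
    [-1, [0, 0, 0], [0, 0, 0]]
  ],
  "newtons": 45
}}

```text
time: 3.73
eef_pos: [0.6428, 0.1273, 0.1038]
orientation: [0.85, 0.527, 0.001, 0.001]
force: [-0.7, -0.4, 0.3]
opening: 0.0642
finger_force: 0.0
```

Request:
{"method": "servo_tool", "body": {
  "rows": [
    [-1, [0, 0, 0], [0, 0, 0]],
    [-1, [0, 0, 0], [0, 0, 0]],
    [-1, [0, 0, 0], [0, 0, 0]],
    [-1, [0, 0, 0], [0, 0, 0]],
    [-1, [0, 0, 0], [0, 0, 0]]
  ]
}}

```text
time: 4.15
eef_pos: [0.6421, 0.1272, 0.1023]
orientation: [0.85, 0.527, -0.0, -0.0]
force: [1.2, -0.6, 0.3]
opening: 0.031
finger_force: 0.0
```

Request:
{"method": "servo_tool", "body": {
  "rows": [
    [-1, [0, 0, 0], [0, 0, 0]],
    [-1, [0, 0, 0], [0, 0, 0]],
    [-1, [0, 0, 0], [0, 0, 0]],
    [-1, [0, 0, 0], [0, 0, 0]],
    [-1, [0, 0, 0], [0, 0, 0]]
  ]
}}

```text
time: 4.57
eef_pos: [0.6421, 0.1272, 0.1024]
orientation: [0.85, 0.527, -0.0, -0.0]
force: [0.0, -0.1, -0.8]
opening: 0.0214
finger_force: 45.0
```

Request:
{"method": "servo_tool", "body": {
  "rows": [
    [-1, [0, 0, 0.01], [0, 0, 0]],
    [-1, [0, 0, 0.015], [0, 0, 0]],
    [-1, [0, 0, 0.02], [0, 0, 0]],
    [-1, [0, 0, 0.02], [0, 0, 0]],
    [-1, [0, 0, 0.02], [0, 0, 0]]
  ]
}}

```text
time: 4.98
eef_pos: [0.6422, 0.1273, 0.1897]
orientation: [0.85, 0.527, 0.0, 0.0]
force: [0.6, 0.5, -1.7]
opening: 0.0218
finger_force: 45.0
```

Request:
{"method": "servo_tool", "body": {
  "rows": [
    [-1, [0, 0, 0.03], [0, 0, 0]],
    [-1, [0, 0, 0.03], [0, 0, 0]],
    [-1, [0, 0, 0.02], [0, 0, 0]],
    [-1, [0, 0, 0], [0, 0, 0]],
    [-1, [0, 0, 0], [0, 0, 0]]
  ]
}}

```text
time: 5.4
eef_pos: [0.6427, 0.1273, 0.2696]
orientation: [0.85, 0.527, 0.002, 0.001]
force: [-0.8, -0.6, -2.9]
opening: 0.0217
finger_force: 45.0
```

Request:
{"method": "servo_tool", "body": {
  "rows": [
    [-1, [-0.0255, 0.0115, 0], [0, 0, 0]],
    [-1, [-0.0255, 0.0115, 0], [0, 0, 0]],
    [-1, [-0.0255, 0.0115, 0], [0, 0, 0]],
    [-1, [-0.0255, 0.0115, 0], [0, 0, 0]],
    [-1, [-0.0255, 0.0115, 0], [0, 0, 0]]
  ]
}}

```text
time: 5.82
eef_pos: [0.512, 0.1849, 0.2646]
orientation: [0.85, 0.527, -0.002, -0.001]
force: [0.3, 0.4, -2.7]
opening: 0.0219
finger_force: 45.0
```

Request:
{"method": "servo_tool", "body": {
  "rows": [
    [-1, [-0.02, 0.009, -0.01], [0, 0, 0]],
    [-1, [-0.007, 0.0033, -0.01], [0, 0, 0]],
    [-1, [0, 0, 0], [0, 0, 0]],
    [-1, [0, 0, 0], [0, 0, 0]]
  ]
}}

```text
time: 6.15
eef_pos: [0.487, 0.1967, 0.2455]
orientation: [0.85, 0.527, -0.002, -0.0]
force: [-0.1, 0.0, -1.8]
opening: 0.0219
finger_force: 45.0
```

Run:
```python
from plant import robot
from h import *
ims=[]
for n in ("side","top","wrist"):
    m=robot.camera_model(n); p,d=robot.snapshot(n); np.savez(f"{n}1.npz",p=p,d=d,**m)
    if n!="wrist":
        x=np.array([.488,.2,.15,1]); c=(m["extrinsics"]@x)[:3]; u,v=(m["mtx"]@c)[:2]/c[2]; u,v=int(u),int(v); print(n,u,v)
        ims.append(cv2.resize(p[max(v-45,0):v+45,u-40:u+40,::-1],None,fx=4,fy=4,interpolation=cv2.INTER_CUBIC))
    else: ims.append(cv2.resize(p[60:360,100:420,::-1],(384,360)))
h=[i[:360] for i in ims]; im=np.hstack(h); print(im.shape)
cv2.imwrite("pics/m1.png",cv2.resize(im,(800,int(im.shape[0]*800/im.shape[1])))if im.shape[1]>800 else im)
s=robot.get_state(); print(s["eef_pos"],s["orientation"],s["force"])
```

```text
side 345 229
top 302 289
(360, 1024, 3)
[0.48869206 0.19649567 0.24753152] [8.49958660e-01 5.26849365e-01 6.72853070e-05 1.37547878e-04] [-0.03689298  0.57830977 -1.89527206]
```

View pics/m1.png

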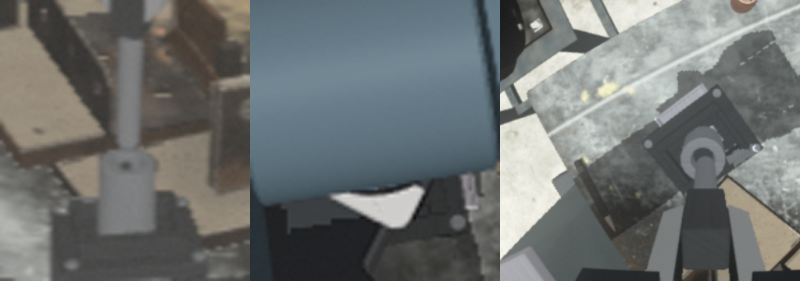

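The composite shows the drift tip just above the stub rim: centred in the side view, and close to centred in the wrist view. I'll put numbers on it from the wrist depth.

Run:
```python
from h import *
for n,f,win in (("wrist",fish,(200,100,420,360)),("side",cloud,(305,185,390,275))):
    z=np.load(n+"1.npz"); W=f(z["d"],z); a,b,c,e=win
    P=W[b:e,a:c].reshape(-1,3); P=P[np.isfinite(P[:,0])]; P=P[np.hypot(P[:,0]-.488,P[:,1]-.2)<.05]
    cam=-z["extrinsics"][:3,:3].T@z["extrinsics"][:3,3]
    for lo,hi in [(.13,.14),(.145,.155),(.155,.165),(.165,.175),(.175,.185)]:
        Q=P[(P[:,2]>lo)&(P[:,2]<hi)]
        if len(Q)<8: print(n,lo,len(Q)); continue
        A=np.c_[2*Q[:,:2],np.ones(len(Q))]; s=np.linalg.lstsq(A,(Q[:,:2]**2).sum(1),rcond=None)[0]
        print(n,lo,len(Q),"circ",s[:2].round(4),"r",np.sqrt(s[2]+s[0]**2+s[1]**2).round(4),"rect",rect(Q))
```

```text
wrist 0.13 1051 circ [0.4889 0.202 ] r 0.0157 rect (array([489.1, 203.1]), array([36. , 38.8]), 71.1)
wrist 0.145 15 circ [0.4903 0.2002] r 0.0075 rect (array([491.8, 205.2]), array([ 4.7, 14. ]), 74.5)
wrist 0.155 61 circ [0.4904 0.2002] r 0.0076 rect (array([493. , 203.7]), array([ 6.9, 15.2]), 54.2)
wrist 0.165 77 circ [0.4906 0.2005] r 0.0075 rect (array([492.1, 204.1]), array([ 8. , 15.2]), 65.7)
wrist 0.175 85 circ [0.4908 0.2009] r 0.0072 rect (array([492.2, 204.5]), array([ 7.1, 14.8]), 66.9)
side 0.13 169 circ [0.4864 0.2045] r 0.0163 rect (array([486.4, 202.5]), array([42.1, 39.4]), 64.7)
side 0.145 10 circ [0.4863 0.2051] r 0.0048 rect (array([486.2, 207.5]), array([12.7,  7.8]), 3.0)
side 0.155 24 circ [0.4865 0.2057] r 0.0052 rect (array([487.1, 206.9]), array([ 8.5, 12.9]), 71.9)
side 0.165 32 circ [0.4866 0.2056] r 0.005 rect (array([485.5, 206.3]), array([14.1,  9.7]), 24.5)
side 0.175 30 circ [0.4867 0.2029] r 0.0064 rect (array([486. , 204.4]), array([15. , 10.3]), 4.5)
```

Request:
{"method": "servo_tool", "body": {
  "rows": [
    [-1, [-0.0005, 0.001, -0.003], [0, 0, 0]],
    [-1, [0, 0, -0.003], [0, 0, 0]],
    [-1, [0, 0, -0.003], [0, 0, 0]],
    [-1, [0, 0, -0.002], [0, 0, 0]],
    [-1, [0, 0, 0], [0, 0, 0]]
  ]
}}

```text
time: 6.72
eef_pos: [0.4868, 0.1979, 0.2357]
orientation: [0.85, 0.527, -0.001, -0.0]
force: [1.2, 0.0, -2.5]
opening: 0.0218
finger_force: 45.0
```

Request:
{"method": "servo_tool", "body": {
  "rows": [
    [-1, [0, 0, -0.001], [0, 0, 0]],
    [-1, [0, 0, -0.001], [0, 0, 0]],
    [-1, [0, 0, 0], [0, 0, 0]]
  ]
}}

```text
time: 6.97
eef_pos: [0.4871, 0.198, 0.2343]
orientation: [0.85, 0.527, -0.0, -0.0]
force: [0.1, 0.4, -2.4]
opening: 0.022
finger_force: 45.0
```

Request:
{"method": "servo_tool", "body": {
  "rows": [
    [-1, [0, 0, -0.001], [0, 0, 0]],
    [-1, [0, 0, -0.001], [0, 0, 0]],
    [-1, [0, 0, 0], [0, 0, 0]]
  ]
}}

```text
time: 7.22
eef_pos: [0.487, 0.198, 0.2323]
orientation: [0.85, 0.527, -0.0, -0.0]
force: [-0.2, 0.2, -2.3]
opening: 0.0217
finger_force: 45.0
```

Request:
{"method": "servo_tool", "body": {
  "rows": [
    [-1, [0, 0, -0.001], [0, 0, 0]],
    [-1, [0, 0, -0.001], [0, 0, 0]],
    [-1, [0, 0, 0], [0, 0, 0]]
  ]
}}

```text
time: 7.47
eef_pos: [0.487, 0.198, 0.2302]
orientation: [0.85, 0.527, -0.0, -0.0]
force: [-0.2, 0.0, -2.1]
opening: 0.0217
finger_force: 45.0
```

Request:
{"method": "servo_tool", "body": {
  "rows": [
    [-1, [0, 0, -0.001], [0, 0, 0]],
    [-1, [0, 0, 0], [0, 0, 0]]
  ]
}}

```text
time: 7.63
eef_pos: [0.487, 0.198, 0.2293]
orientation: [0.85, 0.527, -0.0, -0.0]
force: [-0.6, -0.5, -2.3]
opening: 0.0214
finger_force: 45.0
```

Request:
{"method": "servo_tool", "body": {
  "rows": [
    [-1, [0, 0, -0.001], [0, 0, 0]],
    [-1, [0, 0, -0.001], [0, 0, 0]],
    [-1, [0, 0, 0], [0, 0, 0]]
  ]
}}

```text
time: 7.88
eef_pos: [0.487, 0.198, 0.2271]
orientation: [0.85, 0.527, -0.0, -0.0]
force: [0.1, 0.5, -1.7]
opening: 0.0219
finger_force: 45.0
```

Request:
{"method": "servo_tool", "body": {
  "rows": [
    [-1, [0, 0, -0.001], [0, 0, 0]],
    [-1, [0, 0, -0.001], [0, 0, 0]],
    [-1, [0, 0, 0], [0, 0, 0]]
  ]
}}

```text
time: 8.13
eef_pos: [0.487, 0.198, 0.2252]
orientation: [0.85, 0.527, -0.0, -0.0]
force: [0.2, -0.5, -2.9]
opening: 0.0217
finger_force: 45.0
```

Request:
{"method": "servo_tool", "body": {
  "rows": [
    [-1, [0, 0, -0.001], [0, 0, 0]],
    [-1, [0, 0, -0.001], [0, 0, 0]],
    [-1, [0, 0, -0.001], [0, 0, 0]],
    [-1, [0, 0, 0], [0, 0, 0]]
  ]
}}

```text
time: 8.47
eef_pos: [0.487, 0.198, 0.2221]
orientation: [0.85, 0.527, -0.0, -0.0]
force: [-0.1, 0.6, -2.2]
opening: 0.022
finger_force: 45.0
```

Request:
{"method": "servo_tool", "body": {
  "rows": [
    [-1, [0, 0, -0.001], [0, 0, 0]],
    [-1, [0, 0, -0.001], [0, 0, 0]],
    [-1, [0, 0, -0.001], [0, 0, 0]],
    [-1, [0, 0, 0], [0, 0, 0]]
  ]
}}

```text
time: 8.8
eef_pos: [0.487, 0.198, 0.2191]
orientation: [0.85, 0.527, -0.0, -0.0]
force: [0.1, -0.2, -1.7]
opening: 0.0219
finger_force: 45.0
```

Tip is about 13 mm into the bore with no contact force. I'll continue.

Request:
{"method": "servo_tool", "body": {
  "rows": [
    [-1, [0, 0, -0.001], [0, 0, 0]],
    [-1, [0, 0, -0.001], [0, 0, 0]],
    [-1, [0, 0, -0.001], [0, 0, 0]],
    [-1, [0, 0, 0], [0, 0, 0]]
  ]
}}

```text
time: 9.13
eef_pos: [0.4874, 0.1981, 0.2173]
orientation: [0.85, 0.527, 0.0, 0.0]
force: [-1.3, 0.3, 2.3]
opening: 0.022
finger_force: 45.0
```

Request:
{"method": "servo_tool", "body": {
  "rows": [
    [-1, [0, 0, -0.001], [0, 0, 0]],
    [-1, [0, 0, -0.001], [0, 0, 0]],
    [-1, [0, 0, 0], [0, 0, 0]]
  ]
}}

```text
time: 9.38
eef_pos: [0.4877, 0.1982, 0.2165]
orientation: [0.85, 0.527, 0.001, 0.0]
force: [-4.3, -0.9, 8.8]
opening: 0.0213
finger_force: 45.0
```

Request:
{"method": "servo_tool", "body": {
  "rows": [
    [-1, [-0.001, 0, 0], [0, 0, 0]],
    [-1, [0, 0, 0], [0, 0, 0]]
  ]
}}

```text
time: 9.55
eef_pos: [0.4872, 0.1983, 0.2166]
orientation: [0.85, 0.527, 0.002, 0.001]
force: [-1.7, 0.6, 7.3]
opening: 0.0217
finger_force: 45.0
```

Request:
{"method": "servo_tool", "body": {
  "rows": [
    [-1, [0, 0, -0.001], [0, 0, 0]],
    [-1, [0, 0, 0], [0, 0, 0]]
  ]
}}

```text
time: 9.72
eef_pos: [0.4873, 0.1983, 0.2162]
orientation: [0.85, 0.527, 0.002, 0.001]
force: [-3.1, -0.6, 10.3]
opening: 0.022
finger_force: 45.0
```

Request:
{"method": "servo_tool", "body": {
  "rows": [
    [-1, [-0.0007, 0, -0.001], [0, 0, 0]],
    [-1, [0, 0, 0], [0, 0, 0]]
  ]
}}

```text
time: 9.88
eef_pos: [0.4871, 0.1983, 0.2157]
orientation: [0.85, 0.527, 0.002, 0.001]
force: [-2.7, -0.6, 10.6]
opening: 0.0219
finger_force: 45.0
```

Request:
{"method": "servo_tool", "body": {
  "rows": [
    [-1, [0, 0, -0.001], [0, 0, 0]],
    [-1, [0, 0, 0], [0, 0, 0]]
  ]
}}

```text
time: 10.05
eef_pos: [0.4872, 0.1983, 0.2146]
orientation: [0.85, 0.527, 0.002, 0.001]
force: [-1.7, 0.3, 11.5]
opening: 0.0214
finger_force: 45.0
```

Request:
{"method": "servo_tool", "body": {
  "rows": [
    [-1, [0, 0, -0.001], [0, 0, 0]],
    [-1, [0, 0, -0.001], [0, 0, 0]],
    [-1, [0, 0, -0.001], [0, 0, 0]],
    [-1, [0, 0, 0], [0, 0, 0]]
  ]
}}

```text
time: 10.38
eef_pos: [0.4875, 0.1984, 0.2117]
orientation: [0.85, 0.527, 0.003, 0.001]
force: [-2.8, -0.4, 10.8]
opening: 0.0219
finger_force: 45.0
```

Request:
{"method": "servo_tool", "body": {
  "rows": [
    [-1, [0, 0, -0.001], [0, 0, 0]],
    [-1, [0, 0, -0.001], [0, 0, 0]],
    [-1, [0, 0, -0.001], [0, 0, 0]],
    [-1, [0, 0, 0], [0, 0, 0]]
  ]
}}

```text
time: 10.72
eef_pos: [0.4877, 0.1984, 0.2088]
orientation: [0.85, 0.527, 0.003, 0.001]
force: [-0.8, -0.0, 10.8]
opening: 0.022
finger_force: 45.0
```

Request:
{"method": "servo_tool", "body": {
  "rows": [
    [-1, [0, 0, -0.0015], [0, 0, 0]],
    [-1, [0, 0, -0.0015], [0, 0, 0]],
    [-1, [0, 0, -0.0015], [0, 0, 0]],
    [-1, [0, 0, -0.0015], [0, 0, 0]],
    [-1, [0, 0, 0], [0, 0, 0]]
  ]
}}

```text
time: 11.13
eef_pos: [0.488, 0.1984, 0.2029]
orientation: [0.85, 0.527, 0.003, 0.001]
force: [0.1, -0.5, 9.9]
opening: 0.0219
finger_force: 45.0
```

Request:
{"method": "servo_tool", "body": {
  "rows": [
    [-1, [0, 0, -0.0015], [0, 0, 0]],
    [-1, [0, 0, -0.0015], [0, 0, 0]],
    [-1, [0, 0, -0.0015], [0, 0, 0]],
    [-1, [0, 0, -0.0015], [0, 0, 0]],
    [-1, [0, 0, 0], [0, 0, 0]]
  ]
}}

```text
time: 11.55
eef_pos: [0.488, 0.1984, 0.1969]
orientation: [0.85, 0.527, 0.003, 0.001]
force: [-0.7, -0.2, 10.6]
opening: 0.0219
finger_force: 45.0
```

Request:
{"method": "servo_tool", "body": {
  "rows": [
    [-1, [0, 0, -0.0015], [0, 0, 0]],
    [-1, [0, 0, -0.0015], [0, 0, 0]],
    [-1, [0, 0, -0.0015], [0, 0, 0]],
    [-1, [0, 0, -0.0015], [0, 0, 0]],
    [-1, [0, 0, 0], [0, 0, 0]]
  ]
}}

```text
time: 11.97
eef_pos: [0.488, 0.1984, 0.1908]
orientation: [0.85, 0.527, 0.003, 0.001]
force: [-0.5, -0.7, 8.8]
opening: 0.0216
finger_force: 45.0
```

Request:
{"method": "servo_tool", "body": {
  "rows": [
    [-1, [0, 0, -0.0015], [0, 0, 0]],
    [-1, [0, 0, -0.0015], [0, 0, 0]],
    [-1, [0, 0, -0.0015], [0, 0, 0]],
    [-1, [0, 0, -0.0015], [0, 0, 0]],
    [-1, [0, 0, 0], [0, 0, 0]]
  ]
}}

```text
time: 12.38
eef_pos: [0.488, 0.1984, 0.1848]
orientation: [0.85, 0.527, 0.003, 0.001]
force: [-0.8, -1.7, 9.9]
opening: 0.0219
finger_force: 45.0
```

Request:
{"method": "servo_tool", "body": {
  "rows": [
    [-1, [0, 0, -0.0015], [0, 0, 0]],
    [-1, [0, 0, -0.0015], [0, 0, 0]],
    [-1, [0, 0, -0.0015], [0, 0, 0]],
    [-1, [0, 0, -0.0015], [0, 0, 0]],
    [-1, [0, 0, 0], [0, 0, 0]]
  ]
}}

```text
time: 12.8
eef_pos: [0.4881, 0.1983, 0.1789]
orientation: [0.85, 0.527, 0.003, 0.002]
force: [-0.0, -0.3, 9.5]
opening: 0.0219
finger_force: 45.0
```

Request:
{"method": "servo_tool", "body": {
  "rows": [
    [-1, [0, 0, -0.0015], [0, 0, 0]],
    [-1, [0, 0, -0.0015], [0, 0, 0]],
    [-1, [0, 0, -0.001], [0, 0, 0]],
    [-1, [0, 0, 0], [0, 0, 0]]
  ]
}}

```text
time: 13.13
eef_pos: [0.485, 0.198, 0.1708]
orientation: [0.85, 0.527, -0.0, -0.0]
force: [0.2, -0.5, -2.7]
opening: 0.0217
finger_force: 45.0
```

Request:
{"method": "servo_tool", "body": {
  "rows": [
    [-1, [0, 0, -0.001], [0, 0, 0]],
    [-1, [0, 0, -0.001], [0, 0, 0]],
    [-1, [0, 0, -0.001], [0, 0, 0]],
    [-1, [0, 0, 0], [0, 0, 0]]
  ]
}}

```text
time: 13.47
eef_pos: [0.4849, 0.198, 0.1677]
orientation: [0.85, 0.527, -0.001, -0.0]
force: [0.3, 0.7, -2.8]
opening: 0.0216
finger_force: 45.0
```

Request:
{"method": "servo_tool", "body": {
  "rows": [
    [-1, [0, 0, -0.001], [0, 0, 0]],
    [-1, [0, 0, -0.001], [0, 0, 0]],
    [-1, [0, 0, -0.001], [0, 0, 0]],
    [-1, [0, 0, 0], [0, 0, 0]],
    [-1, [0, 0, 0], [0, 0, 0]]
  ]
}}

```text
time: 13.88
eef_pos: [0.4854, 0.198, 0.1654]
orientation: [0.85, 0.527, -0.0, -0.0]
force: [0.8, 0.4, -3.2]
opening: 0.0217
finger_force: 45.0
```

Run:
```python
from plant import robot
from h import *
p,d=robot.snapshot("side"); cv2.imwrite("pics/s2.png",cv2.resize(p[190:320,270:420,::-1],None,fx=4,fy=4,interpolation=cv2.INTER_CUBIC))
```

```text
(no output)
```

View pics/s2.png

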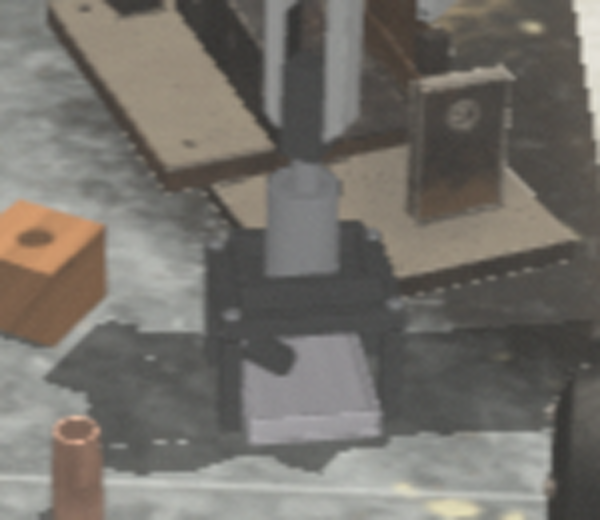

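The slug lies in the tray at about (265,355), and the stub is standing with the drift through it. Now I draw it out.

Request:
{"method": "servo_tool", "body": {
  "rows": [
    [-1, [0, 0, 0.004], [0, 0, 0]],
    [-1, [0, 0, 0.006], [0, 0, 0]],
    [-1, [0, 0, 0.006], [0, 0, 0]],
    [-1, [0, 0, 0.006], [0, 0, 0]],
    [-1, [0, 0, 0.006], [0, 0, 0]]
  ]
}}

```text
time: 14.35
eef_pos: [0.4857, 0.1981, 0.1946]
orientation: [0.85, 0.527, 0.0, 0.0]
force: [0.1, -0.3, -2.4]
opening: 0.0216
finger_force: 45.0
```

Request:
{"method": "servo_tool", "body": {
  "rows": [
    [-1, [0, 0, 0.006], [0, 0, 0]],
    [-1, [0, 0, 0.006], [0, 0, 0]],
    [-1, [0, 0, 0.006], [0, 0, 0]],
    [-1, [0, 0, 0.006], [0, 0, 0]],
    [-1, [0, 0, 0.006], [0, 0, 0]]
  ]
}}

```text
time: 14.77
eef_pos: [0.4854, 0.198, 0.2241]
orientation: [0.85, 0.527, 0.0, 0.0]
force: [-0.0, -0.4, -2.8]
opening: 0.0219
finger_force: 45.0
```

Request:
{"method": "servo_tool", "body": {
  "rows": [
    [-1, [0, 0, 0.008], [0, 0, 0]],
    [-1, [0, 0, 0.01], [0, 0, 0]],
    [-1, [0, 0, 0.014], [0, 0, 0]],
    [-1, [0, 0, 0.014], [0, 0, 0]],
    [-1, [0, 0, 0], [0, 0, 0]]
  ]
}}

```text
time: 15.18
eef_pos: [0.4871, 0.1984, 0.2734]
orientation: [0.85, 0.527, 0.003, 0.001]
force: [0.7, -0.3, -1.9]
opening: 0.0215
finger_force: 45.0
```

Clear at z ≈ 0.27. I'll carry it back over the block.

Request:
{"method": "servo_tool", "body": {
  "rows": [
    [-1, [0.026, -0.0118, 0], [0, 0, 0]],
    [-1, [0.026, -0.0118, 0], [0, 0, 0]],
    [-1, [0.026, -0.0118, 0], [0, 0, 0]],
    [-1, [0.026, -0.0118, 0], [0, 0, 0]],
    [-1, [0.026, -0.0118, 0], [0, 0, 0]]
  ]
}}

```text
time: 15.6
eef_pos: [0.6163, 0.1384, 0.2688]
orientation: [0.85, 0.527, -0.0, -0.0]
force: [0.3, 0.6, -3.4]
opening: 0.0218
finger_force: 45.0
```

Request:
{"method": "servo_tool", "body": {
  "rows": [
    [-1, [0.02, -0.009, -0.03], [0, 0, 0]],
    [-1, [0.0067, -0.0028, -0.03], [0, 0, 0]],
    [-1, [0, 0, -0.03], [0, 0, 0]],
    [-1, [0, 0, -0.02], [0, 0, 0]],
    [-1, [0, 0, 0], [0, 0, 0]]
  ]
}}

```text
time: 16.02
eef_pos: [0.6382, 0.1269, 0.1524]
orientation: [0.85, 0.527, -0.005, -0.003]
force: [-1.0, 0.7, -3.9]
opening: 0.0215
finger_force: 45.0
```

Run:
```python
from plant import robot
from h import *
m=robot.camera_model("wrist"); p,d=robot.snapshot("wrist"); W=fish(d,m); W[300:]=np.nan
P=W.reshape(-1,3); P=P[np.isfinite(P[:,0])]; P=P[np.hypot(P[:,0]-.643,P[:,1]-.13)<.045]
B=P[(P[:,2]>.046)&(P[:,2]<.054)]; print("block",len(B),rect(B))
for lo,hi in [(.055,.067),(.067,.08),(.08,.095),(.095,.11)]:
    Q=P[(P[:,2]>lo)&(P[:,2]<hi)]
    if len(Q)<8: print(lo,len(Q)); continue
    s=np.linalg.lstsq(np.c_[2*Q[:,:2],np.ones(len(Q))],(Q[:,:2]**2).sum(1),rcond=None)[0]
    print(lo,len(Q),s[:2].round(4),np.sqrt(s[2]+s[0]**2+s[1]**2).round(4),Q[:,2].min().round(4))
s=robot.get_state(); print(s["eef_pos"],s["orientation"])
cv2.imwrite("pics/w3.png",p[100:300,220:420,::-1].repeat(3,0).repeat(3,1))
```

```text
block 4488 (array([643.5, 131.1]), array([60.8, 60.4]), 64.3)
0.055 52 [0.6391 0.1306] 0.0076 0.0577
0.067 94 [0.6394 0.1308] 0.0075 0.067
0.08 138 [0.6397 0.131 ] 0.0074 0.08
0.095 151 [0.6398 0.1306] 0.0077 0.0951
[0.63996087 0.1270945  0.15588054] [ 0.84971968  0.52722323 -0.00299054 -0.00178485]
```

View pics/w3.png

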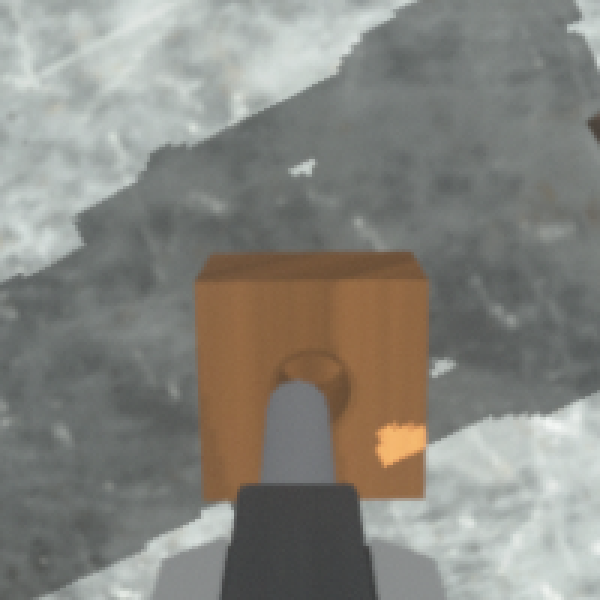

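The view shows the tip just above the hole, about 4 mm to the left of the hole's centre (312,385), with the arm still settling. I'll let it settle and measure again.

Request:
{"method": "servo_tool", "body": {
  "rows": [
    [-1, [0, 0, 0], [0, 0, 0]],
    [-1, [0, 0, 0], [0, 0, 0]],
    [-1, [0, 0, 0], [0, 0, 0]]
  ]
}}

```text
time: 16.32
eef_pos: [0.6435, 0.1274, 0.1621]
orientation: [0.85, 0.527, 0.002, 0.001]
force: [0.1, 0.8, -1.3]
opening: 0.0214
finger_force: 45.0
```

Run:
```python
from plant import robot
from h import *
m=robot.camera_model("wrist"); p,d=robot.snapshot("wrist"); W=fish(d,m); W[300:]=np.nan
P=W.reshape(-1,3); P=P[np.isfinite(P[:,0])]; P=P[np.hypot(P[:,0]-.643,P[:,1]-.13)<.045]
B=P[(P[:,2]>.046)&(P[:,2]<.054)]; print("block",len(B),rect(B))
for lo,hi in [(.055,.07),(.08,.095),(.095,.11)]:
    Q=P[(P[:,2]>lo)&(P[:,2]<hi)]
    s=np.linalg.lstsq(np.c_[2*Q[:,:2],np.ones(len(Q))],(Q[:,:2]**2).sum(1),rcond=None)[0]
    print(lo,len(Q),s[:2].round(4),np.sqrt(s[2]+s[0]**2+s[1]**2).round(4),Q[:,2].min().round(4))
s=robot.get_state(); print(s["eef_pos"],s["orientation"])
```

```text
block 4136 (array([643.5, 131. ]), array([61.2, 59.6]), 64.3)
0.055 15 [0.6458 0.131 ] 0.0076 0.0673
0.08 115 [0.646  0.1317] 0.0074 0.08
0.095 143 [0.6459 0.1312] 0.0076 0.0952
[0.64331415 0.12738167 0.16187958] [0.84963274 0.52737136 0.00165171 0.00096627]
```

Request:
{"method": "servo_tool", "body": {
  "rows": [
    [-1, [0, 0, 0], [0, 0, 0]],
    [-1, [0, 0, 0], [0, 0, 0]],
    [-1, [0, 0, 0], [0, 0, 0]],
    [-1, [0, 0, 0], [0, 0, 0]],
    [-1, [0, 0, 0], [0, 0, 0]]
  ]
}}

```text
time: 16.78
eef_pos: [0.6421, 0.1272, 0.1595]
orientation: [0.85, 0.527, -0.0, -0.0]
force: [-0.8, -0.1, -4.0]
opening: 0.0221
finger_force: 45.0
```

Request:
{"method": "servo_tool", "body": {
  "rows": [
    [-1, [0, 0, -0.002], [0, 0, 0]],
    [-1, [0, 0, -0.003], [0, 0, 0]],
    [-1, [0, 0, -0.003], [0, 0, 0]],
    [-1, [0, 0, -0.003], [0, 0, 0]],
    [-1, [0, 0, -0.001], [0, 0, 0]]
  ]
}}

```text
time: 17.2
eef_pos: [0.6416, 0.1272, 0.1464]
orientation: [0.85, 0.527, -0.001, -0.0]
force: [-0.0, 0.3, -2.5]
opening: 0.0217
finger_force: 45.0
```

Request:
{"method": "servo_tool", "body": {
  "rows": [
    [-1, [0, 0, -0.003], [0, 0, 0]],
    [-1, [0, 0, -0.003], [0, 0, 0]],
    [-1, [0, 0, -0.003], [0, 0, 0]],
    [-1, [0, 0, -0.002], [0, 0, 0]],
    [-1, [0, 0, 0], [0, 0, 0]]
  ]
}}

```text
time: 17.62
eef_pos: [0.6417, 0.1272, 0.1357]
orientation: [0.85, 0.527, -0.0, -0.0]
force: [-0.2, -0.5, -2.5]
opening: 0.0222
finger_force: 45.0
```

Request:
{"method": "servo_tool", "body": {
  "rows": [
    [-1, [0, 0, -0.003], [0, 0, 0]],
    [-1, [0, 0, -0.004], [0, 0, 0]],
    [-1, [0, 0, -0.004], [0, 0, 0]],
    [-1, [0, 0, -0.003], [0, 0, 0]],
    [-1, [0, 0, 0], [0, 0, 0]]
  ]
}}

```text
time: 18.03
eef_pos: [0.6414, 0.1272, 0.1212]
orientation: [0.85, 0.527, -0.001, -0.0]
force: [-0.6, 0.6, -2.3]
opening: 0.0217
finger_force: 45.0
```

Request:
{"method": "servo_tool", "body": {
  "rows": [
    [-1, [0, 0, -0.004], [0, 0, 0]],
    [-1, [0, 0, -0.004], [0, 0, 0]],
    [-1, [0, 0, -0.004], [0, 0, 0]],
    [-1, [0, 0, -0.003], [0, 0, 0]],
    [-1, [0, 0, 0], [0, 0, 0]]
  ]
}}

```text
time: 18.45
eef_pos: [0.6415, 0.1272, 0.1063]
orientation: [0.85, 0.527, -0.001, -0.0]
force: [-0.7, 0.1, -2.7]
opening: 0.0215
finger_force: 45.0
```

Request:
{"method": "servo_tool", "body": {
  "rows": [
    [-1, [0, 0, -0.001], [0, 0, 0]],
    [-1, [0, 0, -0.001], [0, 0, 0]],
    [-1, [0, 0, 0], [0, 0, 0]],
    [-1, [0, 0, 0], [0, 0, 0]]
  ]
}}

```text
time: 18.78
eef_pos: [0.6422, 0.1272, 0.1056]
orientation: [0.85, 0.527, 0.0, 0.0]
force: [-0.5, 0.2, -3.1]
opening: 0.0218
finger_force: 45.0
```

Request:
{"method": "servo_tool", "body": {
  "rows": [
    [-1, [0, 0, -0.001], [0, 0, 0]],
    [-1, [0, 0, -0.001], [0, 0, 0]],
    [-1, [0, 0, 0], [0, 0, 0]],
    [-1, [0, 0, 0], [0, 0, 0]]
  ]
}}

```text
time: 19.12
eef_pos: [0.6421, 0.1272, 0.1034]
orientation: [0.85, 0.527, -0.0, -0.0]
force: [-0.5, 0.2, -2.9]
opening: 0.0218
finger_force: 45.0
```

Request:
{"method": "servo_tool", "body": {
  "rows": [
    [-0.4, [0, 0, 0], [0, 0, 0]],
    [-0.2, [0, 0, 0], [0, 0, 0]],
    [0, [0, 0, 0], [0, 0, 0]],
    [0, [0, 0, 0], [0, 0, 0]],
    [0, [0, 0, 0], [0, 0, 0]]
  ]
}}

```text
time: 19.53
eef_pos: [0.6424, 0.1272, 0.1038]
orientation: [0.85, 0.527, 0.0, 0.0]
force: [-0.5, 0.2, -0.0]
opening: 0.0466
finger_force: 0.0
```

Request:
{"method": "servo_tool", "body": {
  "rows": [
    [0.4, [0, 0, 0], [0, 0, 0]],
    [0.4, [0, 0, 0], [0, 0, 0]],
    [0.4, [0, 0, 0], [0, 0, 0]],
    [0.4, [0, 0, 0], [0, 0, 0]]
  ]
}}

```text
time: 19.87
eef_pos: [0.6421, 0.1272, 0.1034]
orientation: [0.85, 0.527, -0.0, 0.0]
force: [-0.4, 0.7, 0.1]
opening: 0.0654
finger_force: 0.0
```

Request:
{"method": "servo_tool", "body": {
  "rows": [
    [0.4, [0, 0, 0.01], [0, 0, 0]],
    [0.4, [0, 0, 0.02], [0, 0, 0]],
    [0.4, [0, 0, 0.03], [0, 0, 0]],
    [0.4, [0, 0, 0.035], [0, 0, 0]],
    [0.4, [0, 0, 0.035], [0, 0, 0]]
  ]
}}

```text
time: 20.28
eef_pos: [0.6416, 0.1272, 0.2351]
orientation: [0.85, 0.527, -0.0, -0.0]
force: [0.1, -0.2, -0.1]
opening: 0.0657
finger_force: 0.0
```

Request:
{"method": "servo_tool", "body": {
  "rows": [
    [0.4, [-0.01, -0.03, 0.02], [0, 0, 0]],
    [0.4, [-0.01, -0.03, 0], [0, 0, 0]],
    [0.4, [-0.01, -0.03, 0], [0, 0, 0]],
    [0.4, [0, 0, 0], [0, 0, 0]],
    [0.4, [0, 0, 0], [0, 0, 0]]
  ]
}}

```text
time: 20.7
eef_pos: [0.612, 0.0361, 0.2545]
orientation: [0.85, 0.526, 0.001, 0.0]
force: [0.4, 1.0, 0.6]
opening: 0.066
finger_force: 0.0
```

Run:
```python
from plant import robot
from h import *
p,d=robot.snapshot("side"); W=cloud(d,robot.camera_model("side"))
report(W,(262,205,292,250),[(.135,.155)])
report(W,(315,225,380,305),[(.128,.142)])
cv2.imwrite("pics/s4.png",cv2.resize(p[190:320,220:400,::-1],None,fx=4,fy=4,interpolation=cv2.INTER_CUBIC))
```

```text
0.135 115 [0.6438 0.1556 0.1441] [0.1366 0.1497] (array([653.5, 190.5]), array([143.1,  24.4]), 78.0)
   0.128 190 [0.4865 0.2054 0.1342] [0.1292 0.1379] (array([485.6, 203.1]), array([41.1, 42.6]), 48.8)
```

View pics/s4.png

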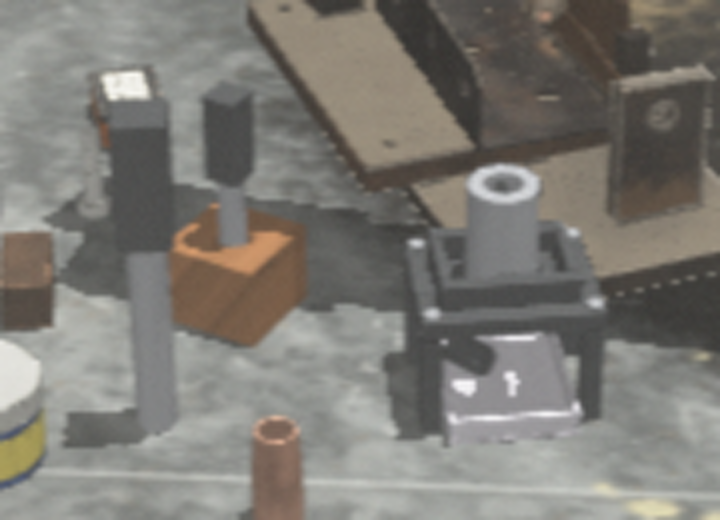

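The side view shows the stub standing and the drift upright in its block. The slug is at about (465,355), at the tray's left edge. I'll check its height before handing in.

Run:
```python
from plant import robot
from h import *
p,d=robot.snapshot("side"); W=cloud(d,robot.camera_model("side"))
for v in range(274,286,2): print(v,[(u,*(W[v,u]*1000).round().astype(int),int(p[v,u].sum())) for u in range(328,348,3)])
print("tray corners",[(W[v,u]*1000).round() for v,u in ((296,332),(296,360),(280,355))])
```

```text
274 [(328, np.int64(522), np.int64(248), np.int64(67), 225), (331, np.int64(515), np.int64(247), np.int64(66), 277), (334, np.int64(509), np.int64(246), np.int64(65), 234), (337, np.int64(503), np.int64(244), np.int64(64), 235), (340, np.int64(496), np.int64(244), np.int64(65), 452), (343, np.int64(491), np.int64(157), np.int64(4), 523), (346, np.int64(484), np.int64(157), np.int64(5), 658)]
276 [(328, np.int64(522), np.int64(243), np.int64(58), 237), (331, np.int64(518), np.int64(164), np.int64(2), 301), (334, np.int64(511), np.int64(189), np.int64(20), 232), (337, np.int64(504), np.int64(194), np.int64(24), 230), (340, np.int64(497), np.int64(192), np.int64(23), 237), (343, np.int64(491), np.int64(165), np.int64(5), 384), (346, np.int64(484), np.int64(163), np.int64(3), 428)]
278 [(328, np.int64(522), np.int64(247), np.int64(56), 234), (331, np.int64(517), np.int64(188), np.int64(14), 222), (334, np.int64(510), np.int64(188), np.int64(14), 234), (337, np.int64(504), np.int64(193), np.int64(18), 236), (340, np.int64(497), np.int64(197), np.int64(21), 233), (343, np.int64(490), np.in
[... 659 characters left out ...]
.int64(503), np.int64(197), np.int64(10), 275), (340, np.int64(497), np.int64(199), np.int64(11), 230), (343, np.int64(490), np.int64(189), np.int64(5), 394), (346, np.int64(483), np.int64(184), np.int64(1), 457)]
284 [(328, np.int64(522), np.int64(248), np.int64(40), 240), (331, np.int64(516), np.int64(211), np.int64(14), 385), (334, np.int64(510), np.int64(200), np.int64(6), 488), (337, np.int64(503), np.int64(198), np.int64(5), 485), (340, np.int64(497), np.int64(195), np.int64(3), 417), (343, np.int64(490), np.int64(195), np.int64(4), 428), (346, np.int64(483), np.int64(201), np.int64(8), 616)]
tray corners [array([512., 252.,  12.]), array([452., 250.,  13.]), array([463., 178.,   3.])]
```

The slug lies flat on the tray floor: its top is at about 22 mm, which matches 3 + 18 mm.

```bash
python3 -c "
from plant import robot
print(robot.job_done())"
```

```text
the job is handed in; nothing more can be done
None
```

The job is handed in, with no verdict returned: the slug was pushed through and lies in the tray, the stub still stands on its stand, and the drift is back upright in its block.

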